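# Clip the drop front of a vanity box shut

## Task

Push the half-open drop front of the wooden vanity box up until it is fully shut. Then squeeze open the big sprung clip parked on the orange hair tie holder, take it over and clip it, handles up, over the middle of the box's sloping top front edge, so that its jaws pinch the drop front and the lip behind it together. Let go of it with its pivot still seated fully down on the edge, and leave the other things on the dresser where they are.

Things in the scene. Friction and masses are not known exactly. Their poses are not given: they have to be found in the camera images.
- box: Wooden vanity box, fixed, 160 deep (x) x 240 mm wide (y), roof 122 mm high. Origin: centre of its underside; its front faces its -x and leans back: shut, the drop front slopes 0.3 rad from vertical, its top towards +x. Only the lip and the drop front stand above the roof.
- edge (a point): Middle of the box's top front edge, 173 mm up, fixed to the box. z: up along the leaning front (0.3 rad from vertical, top towards the box's +x); y: along the edge; x: square to the front, into the box. Just below it lie the lip (fixed board, 7 mm thick, 50 mm clear above the roof) at x 0 to 7 mm and the shut drop front at x -7 to 0 mm; both end at z = 0 and are 240 mm wide.
- hinge (a point): Middle of the drop front's hinge line, on the box's lower front edge, 30 mm above the dresser; the line runs along the box's y.
- door (a joint): Opening of the drop front, rad: 0 shut against the lip, growing as it swings out and down to the box's -x; at q it leans q - 0.3 from vertical outwards. Board 7 mm thick, 150 mm from hinge to free edge, inner face through the hinge line. A stiff hinge (0.22 N m friction) holds it where left; a few N near the free edge moves it. Brass knob on its outer face, 60 mm from the hinge.
- clip: Grey sprung clip, 60 mm wide along its hinge (y), 110 mm tall, 90 g. Origin: middle of the pivot axis; z up to the handles; x: the way jaws and handles move. Jaw plates hang 8 to 48 mm below the pivot. The pivot barrel (radius 8 mm) is the stop: fully home, the pivot is 8 mm above the edge. The frame is that of the +x half: it leans by half the jaw angle. Either half may face front.
- clip_grip (a point): Point between the clip's handles, 45 mm above its pivot: squeeze here along the clip's x. Handles: plates 50 mm wide (y), 26 to 61 mm above the pivot, outer faces 54 mm apart here (64 mm at the top) when parked, parallel and 32 mm apart when squeezed to the stop. About 12 N reaches the stop, 30 N holds it safely. Fixed in the +x half.
- clip_jaw (a joint): Angle between the clip's halves, rad, sprung shut: 0 with the jaws parallel and 16 mm apart, -0.33 tips together, 0.44 squeezed to the stop (about 36 mm between the tips); about -0.05 gripping 14 mm, -0.2 gripping 7 mm. The clip may shift some 4 mm in the fingers while squeezed, and rides up about 3 mm as the handles spring out, unless pressed down (10 to 20 N) while it is let go.
- holder: Orange hair tie holder, fixed: foot 85 x 140 x 12 mm with an upright panel 14 mm thick (x), 130 mm wide (y), top edge 85 mm above the dresser. Origin: centre of its underside. The clip starts astride the panel's top edge, pivot 93 mm above the dresser.
- timer: White rotary dial timer, 70 x 90 mm, 106 mm high, black knob on top; leave alone. Origin: centre of its underside.
- owl: White ceramic owl figurine, 115 mm high, 70 mm across; leave alone. Origin: centre of its underside.
- tumbler: Empty clear glass tumbler, 95 mm high, 72 mm across; leave alone. Origin: centre of its underside.
- tweezers_case: Stainless steel tweezers case lying flat, 125 x 40 x 16 mm; leave alone. Origin: centre of its underside.
- cream_jar: White jar with a metal cap, 64 mm across, 50 mm high; leave alone. Origin: centre of its underside.
- hairbrush: Hairbrush lying flat on the dresser, 170 mm long; leave alone. Origin: centre of its underside.
There are look-alikes about, which are no part of the job. Leave any blue look-alike of the clip alone. Several things have the shape of the holder; the one meant has the colours described above.

How it is judged:
On the way, in this order (a step that is already met when the one before it is completed fails the run):
1. the drop front is pushed fully shut (within 0.04 rad), the clip still on the holder (value of joint door below 0.04 rad and distance between clip and holder below 0.125 m), for 0.2 s.
2. the clip is squeezed open (jaw angle above 0.2 rad) and clear of the holder (value of joint clip_jaw above 0.2 rad and contact force between the fingers and clip above 2 N and distance between clip and holder above 0.145 m), for 0.2 s.
At the end, for the whole second after the job is handed in: Drop front shut (0.04 rad); clip on the top front edge: pivot within 45 mm of the middle, 8 mm of the board joint, 4 to 10.5 mm above the edge (8 is home), in line with front and edge within 0.2 rad, both boards in its jaws (angle -0.13 to 0.09), released, at rest (value of joint door below 0.04 rad and z of clip in the frame of edge between 0.004 and 0.0105 m and y of clip in the frame of edge between -0.045 and 0.045 m and x of clip in the frame of edge between -0.008 and 0.008 m and angle between the z axis of clip and the z axis of edge, either way round below 0.2 rad and angle between the y axis of clip and the y axis of edge, either way round below 0.2 rad and value of joint clip_jaw between -0.13 and 0.09 rad and contact force between clip and box above 0.3 N and linear speed of clip below 0.02 m/s and angular speed of clip below 0.2 rad/s); the robot touches nothing.
It fails at once if a bystander is moved more than 30 mm (distance of any of timer, owl, tumbler, tweezers_case, cream_jar, hairbrush from where it was at the start of the episode above 0.03 m).
It fails at once if the timer, owl, tumbler or jar is tipped (angle between any of timer, owl, tumbler, cream_jar's own z axis and vertical above 0.4 rad).
It also fails if it takes over 56 s, if anything falls off the work surface, if the arm or the gripper's body presses on something with over 40 N, if the wrist force passes 120 N, or if a joint passes its speed limit or range.

## Robot

A 6-joint arm with a two-finger parallel gripper is mounted at the origin on the work surface. World frame = base frame: x ahead of the robot, y to its left, z up, the work surface at z = 0. Lengths are in m, angles in rad, forces in N, time in s.
With the tool pointing down it reaches from about 0.2 to 0.875 m from the base axis. Payload 3.4 kg.
Tool frame: the origin (TCP) lies at the very end of the fingers, on their centre line; the grasp point (between the pads) lies 19 mm behind it; z points along the fingers, x is the direction in which the jaws open and shut, and the axes are right-handed (so a half turn about z gives the same grasp; the last joint's range is limited). The gripper opens to 94 mm and grips with 3 to 60 N. Pads are 16 mm wide; open, the fingers measure 119 mm over their backs; the gripper's body (75 mm by 177 mm) begins 78 mm behind the grasp point.
Start: joints at [-1.415, 0.276, 1.505, -0, 1.361, -0.121], TCP at [0.157, -0.553, 0.205] pointing down, gripper open.
Joint ranges: [-2.89, 2.89], [-0.75, 2.08], [0.22, 2.7], [-1.18, 4.32], [0.11, 2.71], [-2.7, 2.7]. Speed limits (rad/s): [2.57, 2.57, 3.14, 3.14, 3.14, 3.14].

## Interface

Orientations are given as a unit quaternion [x, y, z, w].
In Python, from station import ctrl, get_image gives the robot as it stands.
- The arm moves only by the shell command python3 -m jog 'ROWS' [FORCE]. ROWS is a JSON object of lists of equal length, an entry for each row: "translation": the shift along the world's x, y, z in cm, a list of three; "roll": the turn about the world's z in rad; "jaw": the gripper's target within -1 to 1 (shut at 1, half-way at 0, fully open at -1). A call has exactly 5 rows; each row shifts and turns the commanded pose from where the row before left it; what a row does not reach is not made up. A row lasts 1/10 s, in which the tool goes at most 50 mm and 8.59 degrees, less where a joint would pass 70% of its speed; a pose out of reach is approached as far as the arm can. A call with a gripper value outside its range is refused whole. The fingers move at their own pace and stop on an object; FORCE is the grip in N (left out, the last holds). Time passes only in rows, so rows that do not move let the fingers close, or fill a call up. It gives the time, the measured TCP pose, the force and the opening at its end, in the units of the state.
- ctrl.get_state(): the state, without advancing time (a new reading comes with each control period).
- get_image(name): name is "side" or "top" or "wrist"; returns a dict with "color" (480x640x3 uint8, red, green, blue), "z_map" (480x640 float32, m along the optical axis (not along the pixel's ray), 0 where there is no reading), "vfov" (degrees; the focal length in pixels is half the picture's height over the tangent of half this angle, whatever the lens; pixels are square), "cx", "cy" (the principal point, pixels), "R" (3x3) and "t" (3): a world point X has camera coordinates R X + t; the wrist camera has in their place "tool_from_camera" (4x4, takes a point from camera to tool coordinates, whose origin is the TCP and whose axes are the tool frame's). Camera axes: x right, y down, z forward; pixel columns grow to the right and rows downward; lengths in m; the calibration is good to about 2 mm. A picture is of the moment at which its call begins: read the wrist's pose just before it.
- ctrl.finish_job(): hands the job in, once; it reports no verdict.
The state is a dict: "t": time; "qpos": joint angles; "qvel": joint speeds; "joint_torque": joint torques, N m; "eef_pos": TCP position; "tool_rot": TCP orientation; "ft_force": force on the tool from outside, world axes, zero at the start; "ft_torque": the same for the moment, N m; "finger_gap": finger opening in m.
Only numpy, scipy, OpenCV 4.12 (cv2) and the standard library are available. Lean on these libraries where they do the work, as an engineer would, in place of code of your own. Each camera call takes 0.05 s, during which the arm holds its last target. There are 200 camera calls.

## Working session

There is one attempt and no reset: what is moved stays moved. The work goes in short steps, Python scripts to look and compute and a shell command to move; the robot and the scene stay as the last step left them, time stands still between calls to the robot, and variables do not carry over. Pictures are saved under pics/ and viewed, about 8 in all and at most 12, crops included, and the job is handed in when it is done.

```bash
mkdir -p pics
cat > h.py <<'E'
import numpy as np, cv2, pickle
from station import ctrl, get_image
from scipy.spatial.transform import Rotation as Ro
def grab(n):
    s=ctrl.get_state(); d=get_image(n); d=dict(d); d['state']={k:np.array(v) for k,v in s.items()}
    f=240/np.tan(np.radians(d['vfov'])/2)
    v,u=np.mgrid[:480,:640]; z=d['z_map']
    P=np.stack([(u-d['cx'])/f*z,(v-d['cy'])/f*z,z],-1)
    if n=='wrist':
        M=np.array(d['tool_from_camera']); P=P@M[:3,:3].T+M[:3,3]
        P=P@Ro.from_quat(s['tool_rot']).as_matrix().T+np.array(s['eef_pos'])
    else: P=(P-np.array(d['t']))@np.array(d['R'])
    P[z==0]=np.nan; d['P']=P
    pickle.dump(d,open(f'{n}.pkl','wb')); return d
def save(d,name,crop=None,k=1):
    im=d['color'][...,::-1]
    if crop: x0,y0,x1,y1=crop; im=im[y0:y1,x0:x1]
    im=cv2.resize(im,None,fx=k,fy=k,interpolation=cv2.INTER_CUBIC); cv2.imwrite('pics/'+name,im)
def load(n): return pickle.load(open(f'{n}.pkl','rb'))
E
python3 - <<'E'
from h import *
for n in('top','side'):
    d=grab(n); save(d,n+'1.png')
s=ctrl.get_state(); print(s)
E
```

```text
{'t': 0.1, 'qpos': array([-1.41497287e+00,  2.76520456e-01,  1.50599474e+00,  2.92502919e-05,
        1.36070935e+00, -1.21022270e-01]), 'qvel': array([ 4.55242423e-04, -8.57634841e-04, -3.74335395e-03, -1.11991836e-05,
       -3.86927653e-04, -9.32672346e-04]), 'joint_torque': array([ 1.55419268e-03, -4.05457592e+01, -2.37780279e+01,  7.02498690e-02,
        2.99699034e-02, -4.87526086e-05]), 'eef_pos': array([ 0.15707435, -0.55260054,  0.20470239]), 'tool_rot': array([ 7.97908552e-01, -6.02777967e-01, -5.76975409e-04, -5.77119299e-04]), 'ft_force': array([ 0.40199382, -0.00154132,  0.28960832]), 'ft_torque': array([-0.01125074,  0.0010654 ,  0.01249802]), 'finger_gap': 0.0937906946597675}
```

View pics/top1.png

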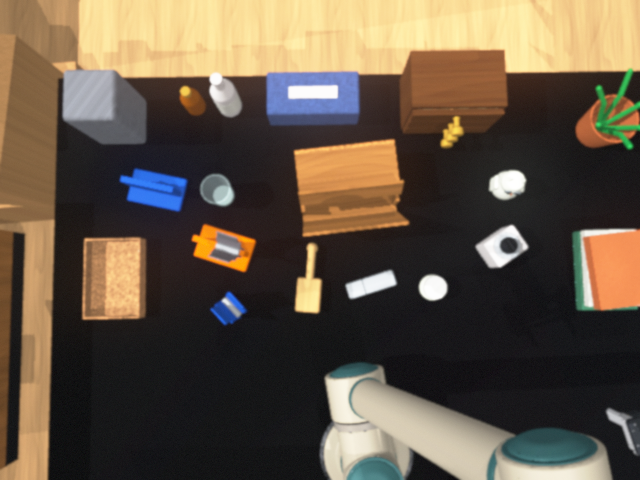

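View pics/side1.png

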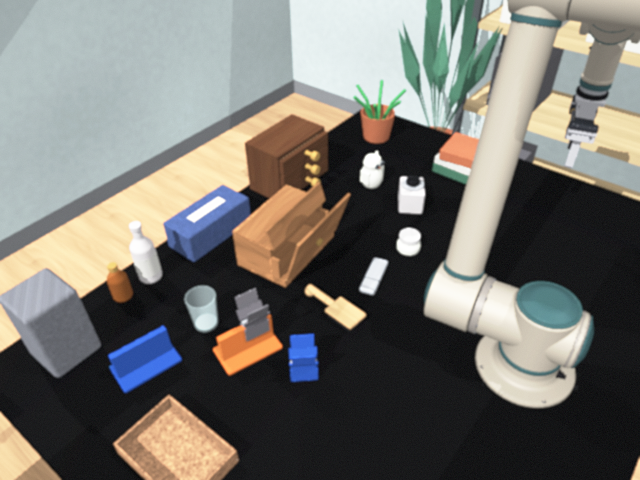

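Top: the orange holder with the grey clip is at (225,247). The look-alikes are the blue holder-shaped stand (155,190) and the blue clip (228,308). The wooden box with its half-open front is at (350,190), front edge along rows 222–232. Next I'll measure these and take an enlarged crop.

Run:
```python
from h import *
d=load('top'); P=d['P']; C=d['color'].astype(int)
print('campos',-np.array(d['R']).T@d['t'])
for (u,v) in [(225,247),(300,155),(350,180),(395,145),(303,205),(398,190),(303,232),(408,224),(355,228),(350,205),(432,287),(370,285),(310,295),(312,250),(217,190),(500,245),(228,308),(508,183)]:
    print((u,v),P[v,u].round(3))
r,g,b=C[...,0],C[...,1],C[...,2]
m=(r>180)&(g>60)&(g<150)&(b<70); m[:,:150]=0; m[:,300:]=0; m[:200]=0;m[300:]=0
Q=P[m]; 
for lo,hi in((.0,.03),(.07,.1)):
    q=Q[(Q[:,2]>lo)&(Q[:,2]<hi)]; print(lo,len(q),q.mean(0).round(3),q.min(0).round(3),q.max(0).round(3), cv2.minAreaRect((q[:,:2]*1000).astype(np.float32)))
# clip grey
m2=(abs(r-g)<25)&(abs(g-b)<30)&(r>60); m2[:225]=0;m2[275:]=0;m2[:,:200]=0;m2[:,:]&=True;m2[:,260:]=0
q=P[m2]; q=q[q[:,2]>.1]; print('clip',len(q),q.mean(0).round(3),np.percentile(q,[2,98],axis=0).round(3),cv2.minAreaRect((q[:,:2]*1000).astype(np.float32)))
# box rows
for u in (310,330,350,370,390):
    print(u,[tuple(P[v,u].round(3)) for v in range(140,242,6)])
from h import save
save(d,'top_crop.png',(100,130,420,330),2.5)
```

```text
campos [0.43195596 0.09944203 1.27663637]
(225, 247) [0.518 0.336 0.098]
(300, 155) [0.733 0.152 0.121]
(350, 180) [0.671 0.034 0.122]
(395, 145) [ 0.787 -0.093  0.001]
(303, 205) [0.619 0.148 0.083]
(398, 190) [ 0.641 -0.076  0.141]
(303, 232) [0.544 0.146 0.163]
(408, 224) [ 0.578 -0.122 -0.006]
(355, 228) [0.551 0.028 0.172]
(350, 205) [0.625 0.03  0.028]
(432, 287) [ 0.413 -0.169  0.045]
(370, 285) [ 0.421 -0.017  0.013]
(310, 295) [0.398 0.136 0.031]
(312, 250) [0.511 0.129 0.038]
(217, 190) [0.675 0.376 0.002]
(500, 245) [ 0.512 -0.327  0.091]
(228, 308) [0.37  0.338 0.049]
(508, 183) [ 0.662 -0.35   0.099]
0.0 498 [0.533 0.349 0.011] [0.462 0.279 0.   ] [0.582 0.435 0.024] ((525.5574340820312, 361.92144775390625), (153.63441467285156, 86.67278289794922), 71.03964233398438)
0.07 41 [0.517 0.337 0.083] [0.495 0.293 0.07 ] [0.549 0.419 0.089] ((520.985595703125, 356.1808166503906), (130.3774871826172, 17.623403549194336), 71.1955337524414)
clip 426 [0.516 0.33  0.119] [[0.487 0.301 0.1  ]
 [0.544 0.357 0.153]] ((515.0875244140625, 330.32684326171875), (55.96016311645508, 55.55378
[... 4385 characters left out ...]
np.float64(-0.061), np.float64(0.126)), (np.float64(0.679), np.float64(-0.061), np.float64(0.121)), (np.float64(0.655), np.float64(-0.054), np.float64(0.169)), (np.float64(0.644), np.float64(-0.056), np.float64(0.152)), (np.float64(0.635), np.float64(-0.059), np.float64(0.124)), (np.float64(0.637), np.float64(-0.073), np.float64(0.024)), (np.float64(0.621), np.float64(-0.072), np.float64(0.027)), (np.float64(0.605), np.float64(-0.07), np.float64(0.036)), (np.float64(0.579), np.float64(-0.059), np.float64(0.112)), (np.float64(0.558), np.float64(-0.051), np.float64(0.173)), (np.float64(0.563), np.float64(-0.075), np.float64(-0.007)), (np.float64(0.547), np.float64(-0.074), np.float64(-0.003))]
```

View pics/top_crop.png

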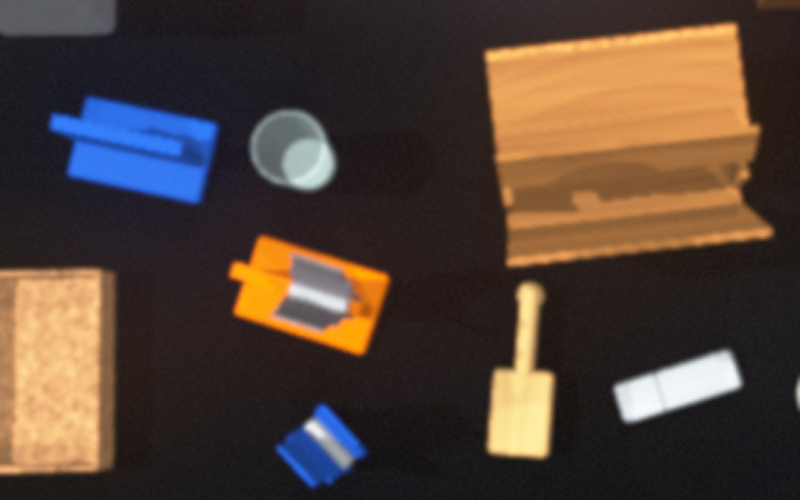

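The crop confirms it: the grey clip is on the orange holder at crop (320,290), and the blue ones are look-alikes. Next I'll fit the box pose.

Run:
```python
from h import *
d=load('top'); P=d['P']; C=d['color'].astype(int)
r,g,b=C[...,0],C[...,1],C[...,2]
V=np.zeros((480,640),bool);V[140:240,290:412]=1
z=P[...,2]
roof=V&(z>.112)&(z<.13)&(P[...,0]>.665)
R=cv2.minAreaRect((P[roof][:,:2]*1000).astype(np.float32));print('roof',R,P[roof][:,2].mean())
for nm,a,b_ in(('lip',.61,.675),('door',.53,.6)):
    m=V&(z>.135)&(z<.185)&(P[...,0]>a)&(P[...,0]<b_)
    q=P[m]; c=np.c_[q[:,1],q[:,2],np.ones(len(q))]
    for _ in range(4):
        k=np.linalg.lstsq(c,q[:,0],rcond=None)[0]; e=q[:,0]-c@k; ok=abs(e)<max(.003,1.5*e.std()); q=q[ok];c=c[ok]
    n=np.array([1,-k[0],-k[1]]);n/=np.linalg.norm(n)
    print(nm,len(q),'k',k,'yaw',np.arctan2(n[1],n[0]),'lean',np.arcsin(-n[2]) ,'y',np.percentile(q[:,1],[1,99]),'zmax',np.percentile(q[:,2],98),'x at y=.03,z=.173',k@[.03,.173,1])
```

```text
roof ((707.1636352539062, 42.608680725097656), (99.944580078125, 241.29998779296875), 5.1550116539001465) 0.12131872219077994
lip 921 k [-0.0987541  0.3411107  0.586301 ] yaw 0.09843493736008391 lean 0.3272538861040695 y [-0.08061082  0.15299731] zmax 0.1741465664507297 x at y=.03,z=.173 0.6423505315565861
door 528 k [-0.0978148  -0.38125291  0.61913322] yaw 0.097504622072518 lean -0.3626593550070686 y [-0.08878908  0.14518167] zmax 0.1753350400312889 x at y=.03,z=.173 0.55024202217905
```

Box: yaw 0.098 and edge middle ≈ (0.642, 0.036, 0.173). The roof (z 0.121) and the width (241 mm) both match what was given. The door is at q ≈ 0.65. Next I'll go in front of the door.

```bash
J="python3 -m jog"
python3 -m jog '{"translation":[[1,2,0.4],[2.2,3.8,0],[2.2,3.8,0],[2.2,3.8,0],[2.2,3.8,0]],"roll":[0,0,0,-0.06,-0.06],"jaw":[-1,-1,-1,-1,-1]}' 20
python3 -m jog '{"translation":[[2.2,3.8,0],[2.2,3.8,0],[2.2,3.8,0],[2.2,3.8,0],[2.2,3.8,0]],"roll":[-0.06,0,0,0,0],"jaw":[-1,-1,-1,-1,-1]}'
python3 -m jog '{"translation":[[2.2,3.8,0],[2.2,3.8,0],[2.2,3.8,0],[2.2,3.8,0],[2.2,3.8,0]],"roll":[0,0,0,0,0],"jaw":[-1,-1,-1,-1,-1]}'
python3 -m jog '{"translation":[[0,1.5,0],[0,0,-3],[0,0,-3],[0,0,0],[0,0,0]],"roll":[0,0,0,0,0],"jaw":[-1,-1,-1,-1,-1]}'
```

```text
t: 0.6
eef_pos: [0.2558, -0.3781, 0.2095]
tool_rot: [0.759, -0.651, -0.0, -0.0]
ft_force: [0.2, -0.7, -0.2]
finger_gap: 0.0941
t: 1.1
eef_pos: [0.365, -0.1881, 0.2096]
tool_rot: [0.74, -0.672, -0.0, -0.0]
ft_force: [0.4, -0.3, 0.2]
finger_gap: 0.0941
t: 1.6
eef_pos: [0.4745, 0.0016, 0.2097]
tool_rot: [0.741, -0.672, -0.0, -0.0]
ft_force: [0.6, -0.7, 0.3]
finger_gap: 0.094
t: 2.1
eef_pos: [0.4744, 0.0144, 0.1498]
tool_rot: [0.741, -0.672, -0.0, 0.0]
ft_force: [-0.1, -0.9, -0.2]
finger_gap: 0.0941
```

```bash
python3 -m jog '{"translation":[[2,0.2,-0.2],[2,0.2,0],[1.5,0.15,0],[1.2,0.12,0],[1.2,0.12,0]],"roll":[0,0,0,0,0],"jaw":[-1,-1,-1,-1,-1]}'
python3 -m jog '{"translation":[[1.2,0.12,0],[1.2,0.12,0],[1.2,0.12,0],[1.2,0.12,0],[0.8,0.08,0]],"roll":[0,0,0,0,0],"jaw":[-1,-1,-1,-1,-1]}'
```

```text
t: 2.6
eef_pos: [0.5542, 0.0217, 0.1488]
tool_rot: [0.74, -0.672, 0.0, 0.0]
ft_force: [-3.1, -0.2, 2.4]
finger_gap: 0.0938
t: 3.1
eef_pos: [0.6109, 0.0274, 0.1468]
tool_rot: [0.74, -0.672, -0.0, 0.0]
ft_force: [-1.9, -0.8, -1.1]
finger_gap: 0.0939
```

```bash
python3 -m jog '{"translation":[[0.3,0.03,0],[0.3,0.03,0],[0.2,0,0],[0,0,0],[0,0,0]],"roll":[0,0,0,0,0],"jaw":[-1,-1,-1,-1,-1]}'
```

```text
t: 3.6
eef_pos: [0.6177, 0.028, 0.1475]
tool_rot: [0.74, -0.672, -0.0, 0.0]
ft_force: [-2.3, 0.5, -1.5]
finger_gap: 0.0941
```

```bash
python3 -m jog '{"translation":[[0.2,0.02,0],[0.2,0.02,0],[0.2,0,0],[0.2,0,0],[0,0,0]],"roll":[0,0,0,0,0],"jaw":[-1,-1,-1,-1,-1]}'
```

```text
t: 4.1
eef_pos: [0.6184, 0.0281, 0.1472]
tool_rot: [0.741, -0.672, -0.006, 0.006]
ft_force: [-15.0, -1.7, 7.8]
finger_gap: 0.0944
```

The door meets a hard stop where it should (0.618 predicted against 0.6184, 15 N). Next: back off, rise and go above the clip.

```bash
python3 -m jog '{"translation":[[-3,-0.3,0],[-3.5,-0.35,1],[0,0,4],[0,0,4],[0,0,3]],"roll":[0,0,0,0,0],"jaw":[-1,-1,-1,-1,-1]}'
python3 -m jog '{"translation":[[-0.5,3.8,0],[-0.5,3.8,0],[-0.5,3.8,0],[-0.5,3.8,0],[-0.5,3.8,0]],"roll":[0.14,0.14,0.14,0.14,0.14],"jaw":[-1,-1,-1,-1,-1]}'
python3 -m jog '{"translation":[[-0.5,3.8,0],[-0.5,3.8,0],[-0.5,3.8,0],[0,0,0],[0,0,0]],"roll":[0.14,0.14,0.14,0.02,0],"jaw":[-1,-1,-1,-1,-1]}'
python3 - <<'E'
from h import *
d=grab('wrist'); save(d,'w1.png')
print(d['tool_from_camera'])
t=grab('top'); P=t['P']; 
for nm,y0 in(('',0),):
    for u in (320,340,360,380): print(u,[P[v,u].round(3).tolist() for v in range(184,216,5)])
C=d['color'].astype(int);P=d['P'];z=P[...,2]
m=(z>.1)&(z<.17)&(np.hypot(P[...,0]-.52,P[...,1]-.34)<.07)
q=P[m];print(len(q),q.mean(0),np.percentile(q,[1,99],axis=0).round(4))
for lo,hi in((.1,.115),(.12,.135),(.14,.149),(.149,.165)):
    a=q[(q[:,2]>lo)&(q[:,2]<hi)]
    if len(a)>20: print(lo,len(a),cv2.minAreaRect((a[:,:2]*1000).astype(np.float32)))
E
```

```text
t: 4.6
eef_pos: [0.5628, 0.0218, 0.2709]
tool_rot: [0.74, -0.672, 0.003, -0.002]
ft_force: [0.5, -0.1, 0.0]
finger_gap: 0.0941
t: 5.1
eef_pos: [0.5373, 0.2138, 0.2686]
tool_rot: [0.927, -0.375, 0.002, -0.002]
ft_force: [0.9, -0.5, 0.2]
finger_gap: 0.0939
t: 5.6
eef_pos: [0.5218, 0.3268, 0.2679]
tool_rot: [0.986, -0.166, 0.001, -0.0]
ft_force: [0.2, -0.1, 0.1]
finger_gap: 0.0938
[[ 9.99999982e-01  9.35144254e-05  1.63996013e-04 -6.34526932e-05]
 [-1.30529567e-04  9.70084904e-01  2.42765857e-01 -7.04966372e-02]
 [-1.36387947e-04 -2.42765874e-01  9.70084899e-01 -1.79472704e-01]
 [ 0.00000000e+00  0.00000000e+00  0.00000000e+00  1.00000000e+00]]
320 [[0.663, 0.106, 0.119], [0.65, 0.106, 0.122], [0.628, 0.106, 0.177], [0.621, 0.106, 0.153], [0.613, 0.106, 0.131], [0.606, 0.107, 0.1], [0.597, 0.107, 0.076]]
340 [[0.662, 0.058, 0.121], [0.639, 0.06, 0.174], [0.629, 0.06, 0.168], [0.622, 0.06, 0.144], [0.614, 0.059, 0.118], [0.606, 0.058, 0.095], [0.598, 0.058, 0.063]]
360 [[0.661, 0.011, 0.121], [0.639, 0.015, 0.176], [0.63, 0.014, 0.157], [0.623, 0.012, 0.129], [0.615, 0.011, 0.106], [0.607, 0.009, 0.082], [0.599, 0.007, 0.05]]
380 [[0.65, -0.031, 0.173], [0.639, -0.031, 0.169], [0.632, -0.033, 0.145], [0.624, -0.036, 0.121], [0.616, -0.039, 0.093], [0.608, -0.041, 0.07], [0.599, -0.044, 0.039]]
5406 [0.51493897 0.33197463 0.12443934] [[0.4825 0.2992 0.1001]
 [0.5488 0.3629 0.155 ]]
0.1 2209 ((516.2877807617188, 330.15362548828125), (60.33262252807617, 36.761756896972656), 71.45256042480469)
0.12 854 ((515.6622314453125, 330.3915710449219), (59.35504913330078, 49.65594482421875), 70.8679428100586)
0.14 540 ((515.375, 330.9697265625), (49.39967727661133, 55.60731506347656), 71.4498291015625)
0.149 1000 ((515.3546752929688, 330.6148681640625), (50.11498260498047, 61.7337532043457), 71.68000793457031)
```

View pics/w1.png

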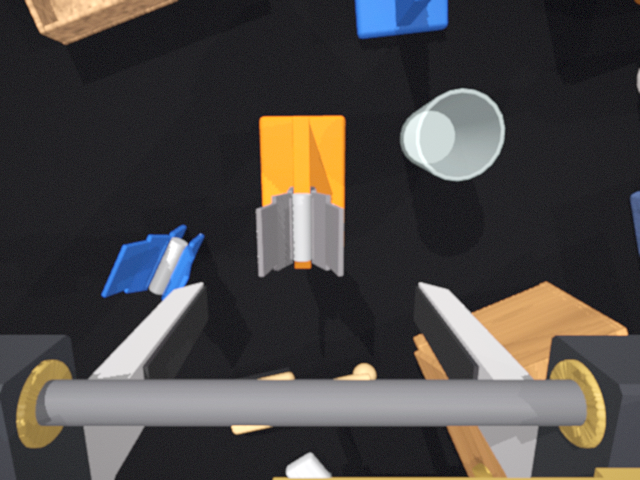

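The wrist view shows the clip at (300,235), lined up with the tool and 20 px left of centre. The measured centre is (0.5155, 0.3305), the handle top is at z 0.155 and the axis is at 71.5°. All of that agrees with the given sizes. The door plane reads as shut. Descending and squeezing.

```bash
python3 -m jog '{"translation":[[-0.65,0.35,-3],[0,0,-4],[0,0,-4],[0,0,-3.9],[0,0,0]],"roll":[0.01,0,0,0,0],"jaw":[-1,-1,-1,-1,-1]}'
python3 -m jog '{"translation":[[0,0,0],[0,0,0],[0,0,0],[0,0,0],[0,0,0]],"roll":[0,0,0,0,0],"jaw":[1,1,1,1,1]}' 35
python3 -m jog '{"translation":[[0,0,0],[0,0,0],[0,0,0],[0,0,0],[0,0,0]],"roll":[0,0,0,0,0],"jaw":[1,1,1,1,1]}' 35
```

```text
t: 6.2
eef_pos: [0.5114, 0.326, 0.1136]
tool_rot: [0.987, -0.163, -0.004, 0.003]
ft_force: [0.0, -0.7, 0.0]
finger_gap: 0.0938
t: 6.7
eef_pos: [0.5155, 0.3299, 0.1204]
tool_rot: [0.987, -0.161, 0.001, -0.001]
ft_force: [-1.6, -1.2, 12.3]
finger_gap: 0.0577
t: 7.2
eef_pos: [0.5139, 0.3309, 0.123]
tool_rot: [0.987, -0.161, 0.0, -0.002]
ft_force: [-5.7, 0.2, 18.7]
finger_gap: 0.0308
```

```bash
python3 -m jog '{"translation":[[0,0,1],[0,0,2],[0,0,3.5],[0,0,3.5],[0,0,3.5]],"roll":[0,0,0,0,0],"jaw":[1,1,1,1,1]}' 35
python3 -m jog '{"translation":[[0,0,2.5],[0,0,0],[0,0,0],[0,0,0],[0,0,0]],"roll":[0,0,0,0,0],"jaw":[1,1,1,1,1]}' 35
python3 - <<'E'
from h import *
d=grab('wrist'); save(d,'w2.png')
s=d['state']; P=d['P']
T=(P-s['eef_pos'])@Ro.from_quat(s['tool_rot']).as_matrix()
print(s['finger_gap'],s['ft_force'])
m=(T[...,2]>-.04)&(T[...,2]<.1)&(np.hypot(T[...,0],T[...,1])<.07)&(d['z_map']>0)
q=T[m]; print(len(q),np.percentile(q,[1,99],axis=0).round(4))
for z in np.arange(-.03,.1,.01):
    a=q[abs(q[:,2]-z)<.005]
    if len(a)>10: print(round(z,3),len(a),np.percentile(a[:,:2],[1,50,99],axis=0).round(4).tolist())
E
```

```text
t: 7.7
eef_pos: [0.5145, 0.3292, 0.2548]
tool_rot: [0.987, -0.161, 0.0, 0.0]
ft_force: [0.3, 0.4, -0.7]
finger_gap: 0.0311
t: 8.2
eef_pos: [0.5138, 0.3289, 0.2763]
tool_rot: [0.987, -0.161, -0.002, 0.001]
ft_force: [0.1, 0.0, -1.1]
finger_gap: 0.0311
0.03105201262283623 [ 0.09130387  0.01389472 -1.08182638]
12917 [[-0.0258 -0.0301 -0.0387]
 [ 0.0257  0.0277  0.0663]]
-0.03 1461 [[-0.027, -0.0255], [0.0115, -0.0098], [0.0268, 0.0191]]
-0.02 964 [[-0.027, -0.0254], [0.0115, -0.0098], [0.0269, 0.0222]]
-0.01 755 [[-0.0267, -0.0254], [-0.0118, -0.0098], [0.0266, 0.0226]]
0.0 1280 [[-0.0193, -0.0302], [0.0101, -0.0101], [0.0192, 0.0291]]
0.01 1413 [[-0.0124, -0.0302], [0.0079, -0.0034], [0.0118, 0.0292]]
0.02 3746 [[-0.0086, -0.03], [-0.0003, -0.0022], [0.0083, 0.028]]
0.03 162 [[-0.014, -0.0286], [-0.0003, -0.0279], [0.0137, 0.0132]]
0.04 224 [[-0.0165, -0.0301], [0.001, -0.0286], [0.0165, -0.0233]]
0.05 142 [[-0.019, -0.0301], [-0.014, -0.0279], [0.0183, -0.0201]]
0.06 143 [[-0.021, -0.03], [0.0166, -0.0268], [0.0209, -0.017]]
0.07 149 [[-0.0233, -0.0299], [-0.0198, -0.0233], [0.0227, -0.0035]]
```

View pics/w2.png

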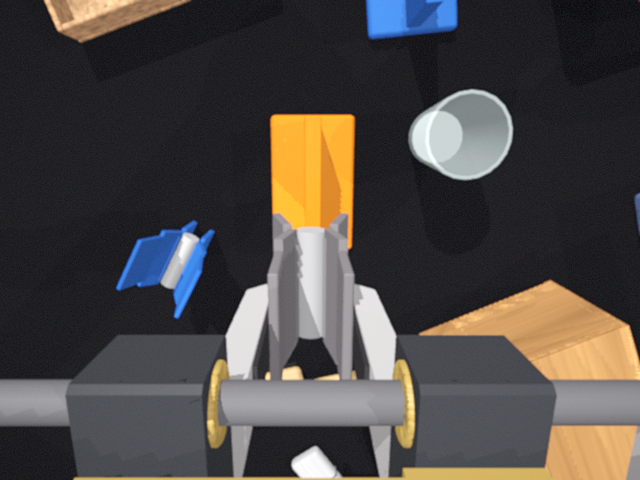

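The wrist view shows the clip squeezed and centred in the fingers, with its barrel at (310,280) and the gap at 31 mm. The grip is good and it's clear of the holder. Next I'll go above the box edge and turn to its yaw.

```bash
python3 -m jog '{"translation":[[0.8,-1.8,0],[1.6,-3.6,0],[1.6,-3.6,0],[1.6,-3.6,0],[1.6,-3.6,0]],"roll":[0,0.11,0.11,0.11,0.1],"jaw":[1,1,1,1,1]}' 35
python3 -m jog '{"translation":[[1.6,-3.6,0],[1.6,-3.6,0],[1.6,-3.6,0],[0.8,-2.3,0],[0,0,0]],"roll":[0,0,0,0,0],"jaw":[1,1,1,1,1]}' 35
python3 -m jog '{"translation":[[0,0,0],[0,0,0],[0,0,0],[0,0,0],[0,0,0]],"roll":[0,0,0,0,0],"jaw":[1,1,1,1,1]}' 35
python3 - <<'E'
from h import *
d=grab('wrist'); save(d,'w3.png')
s=d['state']; P=d['P']
T=(P-s['eef_pos'])@Ro.from_quat(s['tool_rot']).as_matrix()
m=(abs(T[...,0])<.004)&(abs(T[...,1])<.025)&(T[...,2]>0)&(T[...,2]<.05)
print('barrel top z_tool',np.percentile(T[m][:,2],[2,10,50]),m.sum())
m=(P[...,2]>.165)&(P[...,2]<.185)&(P[...,0]>.6)&(abs(P[...,1]-.036)<.12)&(T[...,2]>.085)
q=P[m]; print('edge pts',len(q),q.mean(0),np.percentile(q,[1,99],axis=0))
k=np.polyfit(q[:,1],q[:,0],1); e=q[:,0]-np.polyval(k,q[:,1]); print('x@.036',np.polyval(k,.036),'slope',k[0],np.percentile(e,[2,98]))
E
```

```text
t: 8.75
eef_pos: [0.5867, 0.166, 0.2775]
tool_rot: [0.998, 0.055, -0.001, 0.0]
ft_force: [0.2, 0.3, -1.8]
finger_gap: 0.0308
t: 9.25
eef_pos: [0.6434, 0.0327, 0.2767]
tool_rot: [0.999, 0.051, -0.001, 0.001]
ft_force: [-0.2, 0.4, -0.9]
finger_gap: 0.0311
t: 9.75
eef_pos: [0.6424, 0.0372, 0.2787]
tool_rot: [0.999, 0.054, 0.0, -0.0]
ft_force: [-0.5, 1.0, -1.2]
finger_gap: 0.0306
barrel top z_tool [0.02085498 0.02142157 0.02229825] 1494
edge pts 4899 [0.63592386 0.07712199 0.17295286] [[ 0.62183899 -0.06370672  0.16552396]
 [ 0.65578722  0.15312709  0.17624016]]
x@.036 0.6400188123164547 slope -0.09958056040487198 [-0.00835849  0.00790885]
```

View pics/w3.png

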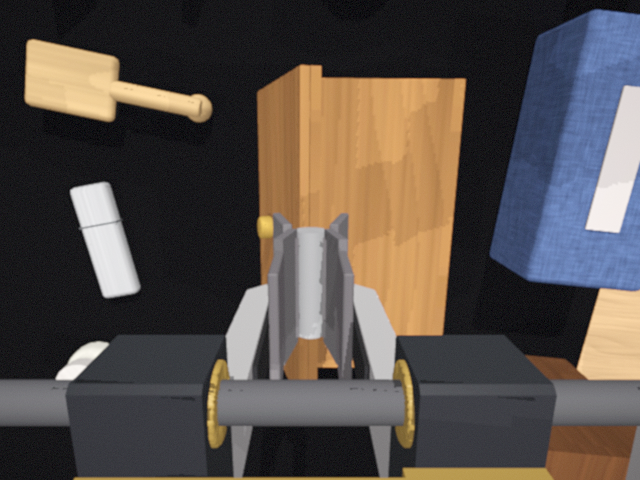

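The wrist view shows the board tops running along columns 300–321, joint at ≈310, with the clip barrel at ≈311, so it's lined up. The pivot is 29.5 mm below the TCP, so home is at TCP z ≈ 0.2105. Descending.

```bash
python3 -m jog '{"translation":[[-0.1,0,-1],[0,0,-1.5],[0,0,-1.5],[0,0,-1],[0,0,-0.5]],"roll":[-0.01,0,0,0,0],"jaw":[1,1,1,1,1]}' 35
python3 -m jog '{"translation":[[0,0,-0.4],[0,0,-0.3],[0,0,0],[0,0,0],[0,0,0]],"roll":[0,0,0,0,0],"jaw":[1,1,1,1,1]}' 35
```

```text
t: 10.3
eef_pos: [0.6409, 0.0364, 0.2219]
tool_rot: [0.999, 0.048, -0.001, -0.0]
ft_force: [-0.1, 0.2, -1.1]
finger_gap: 0.031
t: 10.8
eef_pos: [0.6419, 0.0363, 0.217]
tool_rot: [0.999, 0.048, 0.001, 0.0]
ft_force: [-0.6, -0.1, -1.7]
finger_gap: 0.0313
```

```bash
python3 -m jog '{"translation":[[0,0,-0.3],[0,0,-0.3],[0,0,0],[0,0,0],[0,0,0]],"roll":[0,0,0,0,0],"jaw":[1,1,1,1,1]}' 35
python3 -m jog '{"translation":[[0,0,-0.3],[0,0,-0.2],[0,0,0],[0,0,0],[0,0,0]],"roll":[0,0,0,0,0],"jaw":[1,1,1,1,1]}' 35
```

```text
t: 11.3
eef_pos: [0.6413, 0.0362, 0.2118]
tool_rot: [0.999, 0.048, 0.0, 0.0]
ft_force: [-1.6, -0.5, 5.8]
finger_gap: 0.0312
t: 11.8
eef_pos: [0.6414, 0.0361, 0.2116]
tool_rot: [0.999, 0.048, 0.002, 0.0]
ft_force: [-6.1, -0.3, 22.1]
finger_gap: 0.0312
```

Seated: contact at z 0.2117 with 22 N pressing down. I'll release slowly, pressing as I go and shifting along +x so the clip can tilt onto the front.

```bash
python3 -m jog '{"translation":[[0,0,0],[0.2,0.02,0],[0.2,0.02,0],[0.2,0.02,0],[0.2,0.02,0]],"roll":[0,0,0,0,0],"jaw":[0.32,0.26,0.18,0.1,0.02]}' 35
python3 -m jog '{"translation":[[0.2,0.02,0],[0.1,0.02,0],[0,0,0],[0,0,0],[0,0,0]],"roll":[0,0,0,0,0],"jaw":[-0.06,-0.14,-0.14,-0.14,-0.14]}' 35
python3 - <<'E'
from h import *
d=grab('wrist'); save(d,'w4.png'); d=grab('side'); save(d,'s4.png',(220,150,380,290),5)
E
```

```text
t: 12.3
eef_pos: [0.6488, 0.0368, 0.2066]
tool_rot: [0.999, 0.048, -0.0, 0.0]
ft_force: [-3.4, -0.2, 5.4]
finger_gap: 0.0453
t: 12.8
eef_pos: [0.6526, 0.0374, 0.205]
tool_rot: [0.999, 0.048, -0.0, 0.0]
ft_force: [-1.7, -0.8, 0.2]
finger_gap: 0.0538
```

View pics/w4.png

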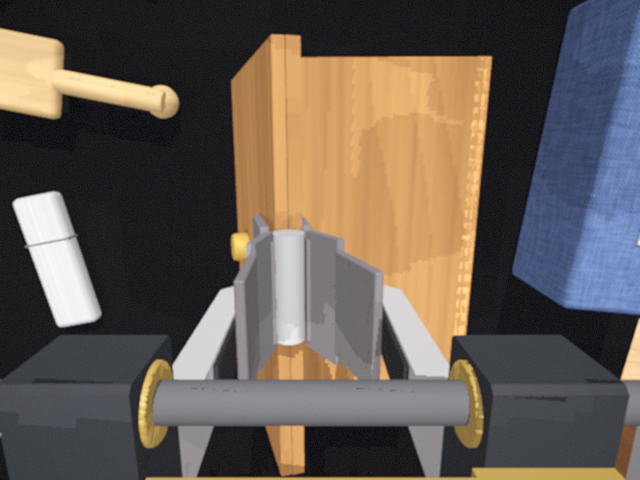

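The clip leans with the front and its barrel is centred on the edge. The handles are almost free. I'll open fully, rise, and measure.

```bash
python3 -m jog '{"translation":[[0.2,0,0],[0.2,0,0],[0,0,0],[0,0,0],[0,0,0]],"roll":[0,0,0,0,0],"jaw":[-0.3,-0.5,-0.8,-1,-1]}' 35
python3 -m jog '{"translation":[[0,0,0],[0,0,1],[0,0,3],[0,0,4],[0,0,4]],"roll":[0,0,0,0,0],"jaw":[-1,-1,-1,-1,-1]}' 35
python3 -m jog '{"translation":[[-1,0,0],[0,0,0],[0,0,0],[0,0,0],[0,0,0]],"roll":[0,0,0,0,0],"jaw":[-1,-1,-1,-1,-1]}' 35
cat > m.py <<'E'
from h import *
import sys
d=grab('wrist'); save(d,sys.argv[1]); P=d['P']
yb=.098;bx=np.array([np.cos(yb),np.sin(yb),0]);by=np.array([-np.sin(yb),np.cos(yb),0])
ex=np.cos(.3)*bx-np.sin(.3)*np.array([0,0,1]);ez=np.sin(.3)*bx+np.cos(.3)*np.array([0,0,1])
E=(P-np.array([.6415,.036,.173]))@np.stack([ex,by,ez],1)
x,y,z=E[...,0],E[...,1],E[...,2]
c=d['color'].astype(int); wood=(c[...,0]-c[...,2]>40)
a=E[wood&(abs(z)<.008)&(abs(x)<.012)&(abs(y)>.04)&(abs(y)<.11)]; print('board top: z med',np.median(a[:,2]),'x',np.percentile(a[abs(a[:,2]-np.median(a[:,2]))<.0015][:,0],[3,50,97]))
g=E[~wood&(abs(x)<.05)&(abs(y)<.04)&(z>.002)&(z<.09)]
b=g[(abs(g[:,0])<.004)&(g[:,2]<.03)]; print('barrel top z',np.percentile(b[:,2],[50,90,98]),'y',np.percentile(g[:,1],[1,99]))
for lo in np.arange(.005,.075,.01):
    k=g[(g[:,2]>lo)&(g[:,2]<lo+.01)]
    if len(k)>10:
        print(round(lo,3),len(k),'x-',np.percentile(k[k[:,0]<0][:,0],[2,50,98]).round(4) if (k[:,0]<0).any() else '','x+',np.percentile(k[k[:,0]>0][:,0],[2,50,98]).round(4) if (k[:,0]>0).any() else '')
E
python3 m.py w5.png
```

```text
t: 13.4
eef_pos: [0.6567, 0.0377, 0.2056]
tool_rot: [0.999, 0.048, 0.0, -0.0]
ft_force: [0.0, -0.4, 0.0]
finger_gap: 0.0896
t: 13.9
eef_pos: [0.6563, 0.0376, 0.3274]
tool_rot: [0.999, 0.048, 0.0, -0.0]
ft_force: [1.0, -0.1, 0.5]
finger_gap: 0.0943
t: 14.4
eef_pos: [0.6463, 0.0376, 0.324]
tool_rot: [0.999, 0.048, -0.001, -0.0]
ft_force: [0.7, 0.2, -0.4]
finger_gap: 0.0938
board top: z med 0.00032174810644870663 x [-0.00700944 -0.00031555  0.00629868]
barrel top z [0.01742433 0.01838949 0.01901844] y [-0.02771334  0.02976699]
0.005 335 x- [-0.0084 -0.0074 -0.0016] x+ [0.0014 0.0063 0.0076]
0.015 2179 x- [-0.0143 -0.0055 -0.0002] x+ [0.0004 0.008  0.0119]
0.025 1128 x- [-0.0211 -0.0175 -0.0147] x+ [0.0114 0.014  0.0166]
0.035 749 x- [-0.0254 -0.022  -0.0199] x+ [0.016  0.0178 0.02  ]
0.045 604 x- [-0.0285 -0.025  -0.023 ] x+ [0.0187 0.0201 0.0216]
0.055 664 x- [-0.0307 -0.0275 -0.0258] x+ [0.0209 0.0223 0.0239]
0.065 1208 x- [-0.0333 -0.0316 -0.0292] x+ [0.023  0.0247 0.0278]
```

View pics/w5.png

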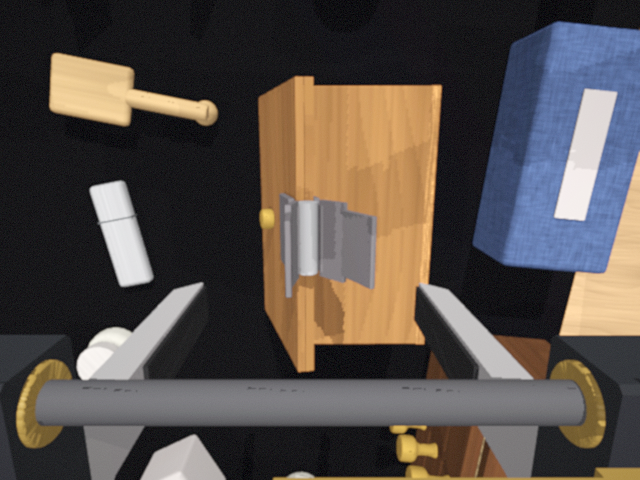

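The wrist view shows the clip astride the edge, barrel at (307,237), handles tilted with the front. By measurement the pivot is about 9–10 mm above the edge (limit 10.5), so it has ridden up a little. I'll turn 90° and press the barrel down with the closed fingers, which fit between the handles.

```bash
python3 -m jog '{"translation":[[0,0,0],[0,0,0],[0,0,0],[0,0,0],[0,0,0]],"roll":[-0.14,-0.145,-0.145,-0.145,-0.145],"jaw":[1,1,1,1,1]}' 20
python3 -m jog '{"translation":[[0,0,0],[0,0,0],[0,0,0],[0,0,0],[0,0,0]],"roll":[-0.145,-0.145,-0.145,-0.145,-0.145],"jaw":[1,1,1,1,1]}' 20
python3 -m jog '{"translation":[[0,-0.15,0],[0,0,-2],[0,0,-2],[0,0,0],[0,0,0]],"roll":[-0.12,0,0,0,0],"jaw":[1,1,1,1,1]}' 20
```

```text
t: 14.95
eef_pos: [0.6466, 0.0375, 0.3247]
tool_rot: [0.951, -0.31, -0.001, 0.0]
ft_force: [-0.4, 0.7, -0.4]
finger_gap: 0.0576
t: 15.45
eef_pos: [0.6466, 0.0375, 0.3247]
tool_rot: [0.779, -0.627, -0.0, 0.0]
ft_force: [-0.3, -0.6, 0.8]
finger_gap: 0.0175
t: 15.95
eef_pos: [0.6466, 0.036, 0.2851]
tool_rot: [0.742, -0.67, -0.0, 0.0]
ft_force: [-0.7, 1.0, -0.2]
finger_gap: 0.0008
```

```bash
python3 -m jog '{"translation":[[0,0,-2],[0,0,-2],[0,0,-2],[0,0,-1.5],[0,0,-0.8]],"roll":[0,0,0,0,0],"jaw":[1,1,1,1,1]}' 20
python3 -m jog '{"translation":[[0,0,-0.2],[0,0,-0.2],[0,0,-0.2],[0,0,0],[0,0,0]],"roll":[0,0,0,0,0],"jaw":[1,1,1,1,1]}' 20
```

```text
t: 16.45
eef_pos: [0.6468, 0.0361, 0.2023]
tool_rot: [0.742, -0.67, -0.0, 0.0]
ft_force: [-0.5, -0.5, -0.1]
finger_gap: 0.0005
t: 16.95
eef_pos: [0.6469, 0.0361, 0.197]
tool_rot: [0.742, -0.67, 0.0, -0.0]
ft_force: [-0.0, 0.3, 0.7]
finger_gap: 0.0006
```

```bash
python3 -m jog '{"translation":[[0,0,-0.2],[0,0,-0.2],[0,0,-0.2],[0,0,-0.1],[0,0,0]],"roll":[0,0,0,0,0],"jaw":[1,1,1,1,1]}' 20
python3 -m jog '{"translation":[[0,0,-0.2],[0,0,-0.2],[0,0,-0.2],[0,0,0],[0,0,0]],"roll":[0,0,0,0,0],"jaw":[1,1,1,1,1]}' 20
```

```text
t: 17.45
eef_pos: [0.6476, 0.0361, 0.1904]
tool_rot: [0.742, -0.67, 0.001, -0.001]
ft_force: [1.5, 0.3, 4.6]
finger_gap: 0.0001
t: 17.95
eef_pos: [0.6487, 0.0361, 0.1884]
tool_rot: [0.742, -0.67, 0.003, -0.002]
ft_force: [-1.2, 0.7, 18.3]
finger_gap: 0.0005
```

The fingers stop at z 0.1884 under 18 N, and the barrel top at home would be at 0.1886. I'll press a little more, withdraw, and recheck.

```bash
python3 -m jog '{"translation":[[0,0,-0.2],[0,0,0],[0,0,0],[0,0,0],[0,0,0.4]],"roll":[0,0,0,0,0],"jaw":[1,1,1,1,1]}' 20
python3 -m jog '{"translation":[[0,0,2],[0,0,3],[0,0,4],[0,0,4],[0,0,0]],"roll":[0,0,0,0,0],"jaw":[1,1,1,1,1]}' 20
python3 -m jog '{"translation":[[-2,0,0],[-3,0,0],[-3,0,0],[0,0,0],[0,0,0]],"roll":[0,0,0,0,0],"jaw":[1,1,1,1,1]}' 20
python3 m.py w6.png
python3 - <<'E'
from h import *
d=grab('top'); P=d['P']
for u in (320,380): print(u,[P[v,u].round(3).tolist() for v in range(190,216,5)])
E
```

```text
t: 18.45
eef_pos: [0.6486, 0.0361, 0.1889]
tool_rot: [0.742, -0.67, 0.003, -0.002]
ft_force: [2.7, 0.5, -2.5]
finger_gap: 0.0002
t: 18.95
eef_pos: [0.6485, 0.0359, 0.3212]
tool_rot: [0.742, -0.67, 0.004, -0.003]
ft_force: [0.3, 0.3, 1.0]
finger_gap: 0.0008
t: 19.45
eef_pos: [0.5659, 0.036, 0.3148]
tool_rot: [0.742, -0.67, -0.0, 0.0]
ft_force: [0.6, -0.8, -0.5]
finger_gap: 0.0002
board top: z med 0.0003477929111382176 x [-0.00695456 -0.00021317  0.00651751]
barrel top z [0.01611386 0.01708644 0.0176319 ] y [-0.02809168  0.02851855]
0.005 720 x- [-0.0075 -0.0062 -0.0026] x+ [0.0023 0.0069 0.0079]
0.015 2531 x- [-0.0138 -0.0048 -0.0002] x+ [0.0004 0.0095 0.013 ]
0.025 1328 x- [-0.0239 -0.0156 -0.0149] x+ [0.0125 0.0153 0.0183]
0.035 944 x- [-0.0255 -0.0244 -0.0202] x+ [0.0172 0.0189 0.0204]
0.045 870 x-  x+ [0.0196 0.0212 0.0228]
0.055 973 x-  x+ [0.0219 0.0235 0.025 ]
0.065 1566 x- [-0.0325 -0.0308 -0.0284] x+ [0.0242 0.0258 0.0288]
320 [[0.585, 0.104, 0.456], [0.577, 0.104, 0.456], [0.569, 0.104, 0.453], [0.56, 0.104, 0.454], [0.551, 0.105, 0.457], [0.543, 0.105, 0.456]]
380 [[0.533, 0.035, 0.728], [0.53, 0.034, 0.717], [0.532, 0.028, 0.668], [0.535, 0.021, 0.606], [0.538, 0.013, 0.536], [0.545, 0.001, 0.428]]
```

View pics/w6.png

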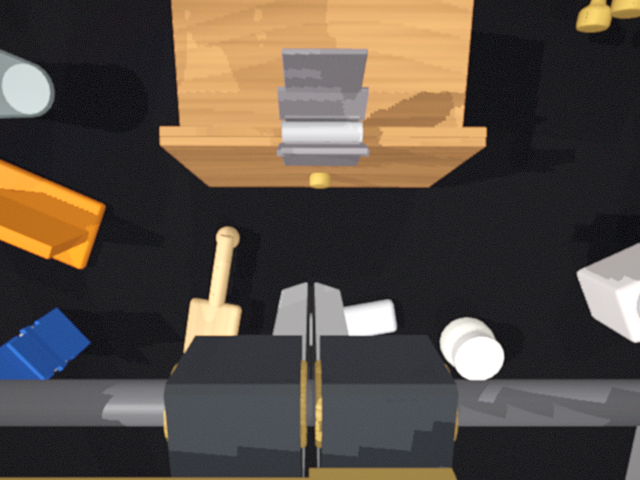

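After the press the pivot is ≈8.2 mm above the edge, lined up and centred, and the boards are flush (combined top 13.5–14 mm thick). The robot is clear, so I'm handing it in.

```bash
python3 -c "
from station import ctrl
print(ctrl.finish_job())"
```

```text
the job is handed in; nothing more can be done
None
```

I pushed the drop front shut, and the clip now pinches it and the lip together at the middle of the edge. I handed the job in at about 19.5 s; the simulator gave no verdict.

- **Drop front:** it met a hard stop at the predicted place under 15 N. In the last wrist picture the two boards are flush, about 13.5–14 mm across the top.
- **Clip:** I squeezed it to its stop on the orange holder, carried it over and set it down on the edge with 22 N. I let go of it while pressing down.
- **One correction:** after release the pivot had ridden up to about 9–10 mm above the edge, close to the 10.5 mm limit. I pressed the barrel down with the closed fingers at about 18 N or a little more.
- **Final position:** the pivot measured about 8–9 mm above the edge (best estimate 8.2), less than 1 mm off centre along the edge and on the board joint to within about 1 mm. The clip tilted with the front to within about 0.05 rad.
- **Jaw angle:** I did not measure it directly. It should be inside the limits, because the handles stand about as far apart as when the clip was parked on the 14 mm panel.
- **Other things:** I didn't touch any of them, and the robot was clear of everything at the end. A last look from the top camera was blocked by the arm, so the final checks rest on the wrist camera alone.

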